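# Load a ceramic-handled spoon under the sprung arm of an inspection jig

### The job

Load the serving spoon into the inspection jig so that its glued handle can be checked: slide the handle, tapered end first, along the jig's narrow bed and under the sprung hold-down arm until it has pushed the sprung end pin about half-way in, then let go so that the arm bears down on the handle and keeps it there. The end stop is clamped at a different place every time, so feel for the pin; work gently, never ram the pin to the end of its travel or force the handle against the jig, and leave the crockery and the foam box around it alone.

Things in the scene. Friction and masses are not known exactly. Their poses are not given: they have to be found in the camera images.
- spoon_grip (a point): Grip point of the serving spoon (about 160 g, 227 mm long, lying flat) and near its centre of mass. Handle: cream ceramic bar 130 mm long, 16 mm wide, 16 mm high; then a steel neck and round steel bowl (54 mm wide, 12 mm high). Point: middle of the width, 8 mm above the underside, 112 mm from the handle's tapered end (butt), 18 mm from its neck end. x: along the handle to the butt; z up.
- spoon_butt (a point): Tip of the spoon handle's tapered end, on its middle line, level with the handle's underside: 112 mm along x from spoon_grip and 8 mm lower; same axes. Over the last 20 mm the handle's top slopes from 16 mm down to 7 mm high at the butt, a wedge; the underside is flat all along.
- jig: Fixed metal jig, base plate 200 x 120 x 12 mm. Origin: on the table below the bed's middle line; x: the way the handle slides in (away from the robot), y left, z up. The bed is a steel bar along y = 0, 16 mm wide, top 30 mm above the table, from x = -85 to 65 mm; the handle slides on it. Hold-down arm crosses it at x = 28 mm. Beside the bed below x = -20 mm only the base plate.
- jig_mouth (a point): Point on top of the jig's bed, on its middle line, at jig x = -13 mm, where the flared mouth begins; axes as the jig. The flare is about 38 mm wide inside here and narrows to two guide walls, 20 mm apart and 6 mm higher than the bed, that run from jig x = 5 to 55 mm. Held level and lightly on the bed the handle needs a push of 8 to 15 N to go under the arm; pressing it down adds drag.
- hold_arm (a joint): Hold-down arm: 8 mm steel bar across the bed with a free-running roller, 14 mm thick and 24 mm long, above the bed; pivot post at jig y = 45 mm (62 mm high), black ball end at y = -34 mm. Value: lift in rad; 0 = down, roller 9.5 mm above the bed; about 0.14 on a 16 mm handle. Its spring bears with 6 to 8.5 N. The wedge, slid in along the bed, lifts it.
- end_pin (a joint): Sprung pin of the dark end stop (52 mm high) on the jig: 14 mm disc, 7.5 mm above the bed. Its free face stands anywhere from jig x = 56 to 76 mm, not measured. Value: m pressed in along jig x; 0 free, 0.009 bottomed. Resists with 1.5 N at first, then 0.5 N more per mm; its tail shows behind the stop. The arm's friction holds a handle against it once let go.
- casserole: Cream ceramic casserole with lid and two ears, 182 mm wide, 126 mm high, a bystander; origin at the centre of its underside.
- bowl: Cream ceramic bowl, 140 mm wide, 60 mm high, a bystander; origin at the centre of its underside.
- foam_box: White foam box with orange tape, 100 x 140 x 60 mm, a bystander; origin at the centre of its underside.
Mind the look-alikes: they are no part of the job. What is shaped like the part that bears spoon_grip but orange or red is not meant. What is shaped like the jig but blue is not meant.

How it is judged (in metres and radians):
On the way, in this order (a step that is already met when the one before it is completed fails the run):
1. the handle has lifted the hold-down arm and lies beneath it (value of joint hold_arm above 0.1 rad and x of spoon_butt in the frame of jig above 0.04 m and z of spoon_butt in the frame of jig below 0.036 m), for 0.1 s.
2. the handle's butt has pushed the end pin in (value of joint end_pin above 0.002 m), for 0.1 s.
At the end, for the whole second after the job is handed in: The spoon lies still and level (0.1 rad) on the bed (4 mm), in line with the jig (0.12 rad); the hold-down arm bears on its handle's full height (arm at 0.11 to 0.19 rad); the butt, past the arm, holds the end pin 2 to 7 mm in; nothing but the jig touches it (value of joint end_pin between 0.002 and 0.007 m and value of joint hold_arm between 0.11 and 0.19 rad and x of spoon_butt in the frame of jig above 0.052 m and z of spoon_butt in the frame of jig between 0.027 and 0.034 m and angle between the x axis of spoon_grip and the x axis of jig, either way round below 0.12 rad and angle between spoon_grip's own z axis and vertical below 0.1 rad and linear speed of spoon below 0.01 m/s).
It fails at once if the end pin is rammed to the end of its travel (over 8 of 9 mm) (value of joint end_pin above 0.008 m).
It fails at once if the spoon is forced against the jig (over 40 N, all their contacts added up) (contact force between spoon and jig above 40 N).
It fails at once if a bystander is shifted by more than 15 mm (distance of any of casserole, bowl, foam_box from where it was at the start of the episode above 0.015 m).
It also fails if it takes over 61 s, if anything falls off the work surface, if the arm or the gripper's body presses on something with over 40 N, if the wrist force passes 120 N, or if a joint passes its speed limit or range.

### The arm

A 6-joint arm with a two-finger parallel gripper is mounted at the origin on the work surface. World frame = base frame: x ahead of the robot, y to its left, z up, the work surface at z = 0. Lengths are in mm, angles in rad, forces in N, time in s.
With the tool pointing down it reaches from about 325 to 750 mm from the base axis. Payload 7.6 kg.
Tool frame: the origin (TCP) lies at the centre of the arm's flange, where the gripper is bolted on; the fingertips stand 173 mm ahead of it and the grasp point (between the pads) lies 155 mm ahead of it; z points along the fingers, y is the direction in which the jaws open and shut (so a half turn about z gives the same grasp; the last joint's range is limited). The gripper opens to 85 mm and grips with 20 to 120 N. Pads are 22 mm wide; open, the fingers measure 114 mm over their backs; the gripper's body (76 mm by 85 mm) begins 54 mm behind the grasp point. The pads swing forward as they close: fully open they stand 13 mm farther back than shut.
Start: joints at [-1.32, 0.052, 1.401, -0, 1.689, -0.07], TCP at [165.567, -498.213, 404.723] pointing down, gripper open.
Joint ranges: [-2.9, 2.9], [-0.91, 2.17], [0.12, 2.37], [-1.06, 4.2], [0.26, 2.73], [-2.93, 2.93]. Speed limits (rad/s): [2.57, 2.57, 3.01, 3.14, 3.14, 3.14].

### API

Orientations are given as a unit quaternion [x, y, z, w].
In Python, from cell import readout, optics, robot gives the robot as it stands.
- The arm moves only by the shell command python3 -m pendant 'ROWS' [FORCE]. ROWS is JSON, a list of rows, each an object with "translation": the shift along the tool's x, y, z scaled (see below), a list of three; "angular": the turn, a rotation vector about the tool's x, y, z scaled (see below), a list of three; "grip": the closure, from 0 (fully open) to 1 (shut). In form: [{"translation": [dx, dy, dz], "angular": [wx, wy, wz], "grip": grip}, ...]. A call has 1 to 5 rows; each row is the pose to reach, as a shift and turn from the pose commanded when the call began, along the tool's axes at that moment, turning the shorter way round; what a row does not reach only later rows make up. The controller multiplies each number of a shift by 20 cm and each number of a turn by pi rad. A row lasts 1/10 s, in which the tool goes at most 50 mm and 8.59 degrees, less where a joint would pass 70% of its speed; a pose out of reach is approached as far as the arm can. A call with a number of a shift or a turn outside -1 to 1 is refused whole. A call with a gripper value outside its range is refused whole. The fingers move at their own pace and stop on an object; FORCE is the grip in N (left out, the last holds). Time passes only in rows, so rows that repeat a pose let the fingers close. It gives the time, the measured TCP pose, the force and the opening at its end, in the units of the state.
- readout.read_state(): the state, without advancing time (a new reading comes with each control period).
- optics.capture(name): name is "side" or "top" or "wrist"; returns (picture, depth): 420x560x3 uint8, blue, green, red; 420x560 float32, mm along the optical axis (not along the pixel's ray), 0 where there is no reading.
- optics.get_calibration(name): a dict with "fx", "fy", "cx", "cy" (pixels), "R" (3x3) and "t" (3): a world point X has camera coordinates R X + t; the wrist camera has in their place "T_tool_cam" (4x4, takes a point from camera to tool coordinates, whose origin is the TCP and whose axes are the flange's). Camera axes: x right, y down, z forward; pixel columns grow to the right and rows downward; lengths in mm; the calibration is good to about 2 mm. A picture is of the moment at which its call begins: read the wrist's pose just before it. get_calibration takes no time and is no camera call.
- robot.sign_off(): hands the job in, once; it reports no verdict.
The state is a dict: "time_s": time; "joints": joint angles; "qvel": joint speeds; "joint_efforts": joint torques, N m; "ee_pos": TCP position; "tool_rot": TCP orientation; "wrist_force": force on the tool from outside, world axes, zero at the start; "moment": the same for the moment, N m; "grip_width": finger opening in mm.
Only numpy, scipy, OpenCV 4.12 (cv2) and the standard library are available. Lean on these libraries where they do the work, as an engineer would, in place of code of your own. Each camera call takes 0.05 s, during which the arm holds its last target.

## Working session

There is one attempt and no reset: what is moved stays moved. The work goes in short steps, Python scripts to look and compute and a shell command to move; the robot and the scene stay as the last step left them, time stands still between calls to the robot, and variables do not carry over. Pictures are saved under pics/ and viewed, and the job is handed in when it is done.

```bash
ls; mkdir -p pics
python3 - <<'E'
from cell import readout, optics
import cv2
print(readout.read_state())
for n in ("top","side","wrist"):
    c=optics.get_calibration(n); print(n,c)
    p,d=optics.capture(n); cv2.imwrite(f"pics/{n}0.png",p)
    import numpy as np; np.save(f"pics/{n}0.npy",d)
E
```

```text
pics
{'time_s': 0.0, 'joints': array([-1.32029901e+00,  5.28245972e-02,  1.40172907e+00,  4.36784710e-05,
        1.68859678e+00, -7.03280993e-02]), 'qvel': array([ 0.00068155, -0.00065898,  0.00128357, -0.00108799, -0.0015778 ,
       -0.00269345]), 'joint_efforts': array([ 5.37404412e-04, -3.81664932e+01, -3.60188234e+01,  1.36748162e-05,
        6.24752312e-03,  5.01483510e-05]), 'ee_pos': array([ 165.56315293, -498.17768358,  403.87639126]), 'tool_rot': array([ 9.87160740e-01,  1.59728100e-01, -4.84696907e-05, -7.77688236e-04]), 'wrist_force': array([ 0.10846227, -1.08003119,  0.33742774]), 'moment': array([-0.01659983,  0.01359943, -0.01387151]), 'grip_width': 85.1511859330144}
top {'fx': 508.3419871715282, 'fy': 508.3419871715282, 'cx': 280.32860525293205, 'cy': 207.1425520973519, 'R': array([[ 2.85396537e-02, -9.99592624e-01,  2.71507086e-04],
       [-9.78167705e-01, -2.79838774e-02, -2.05924363e-01],
       [ 2.05848072e-01,  5.61143054e-03, -9.78567873e-01]]), 't': array([ -23.79259769,  480.63654564, 1337.55218551])}
side {'fx': 530.6440270448347, 'fy': 530.6440270448347, 'cx': 277.7785055840419, 'cy': 218.9325266486295, 'R': array([[-0.71240669, -0.70173167, -0.00702608],
       [-0.48674209,  0.50130936, -0.71538176],
       [ 0.50552828, -0.50622286, -0.69869849]]), 't': array([ 329.27084774,  291.5085748 , 1367.25026542])}
wrist {'fx': 339.4153100552061, 'fy': 339.4153100552061, 'cx': 280.49477464327543, 'cy': 215.7911808955561, 'T_tool_cam': array([[-8.29473556e-04, -9.64748136e-01, -2.63173604e-01,
         6.70477097e+01],
       [ 9.99998501e-01, -4.00203715e-04, -1.68473022e-03,
        -3.33289522e-01],
       [ 1.52001728e-03, -2.63174607e-01,  9.64747022e-01,
         3.14305173e+01],
       [ 0.00000000e+00,  0.00000000e+00,  0.00000000e+00,
         1.00000000e+00]])}
```

View pics/top0.png

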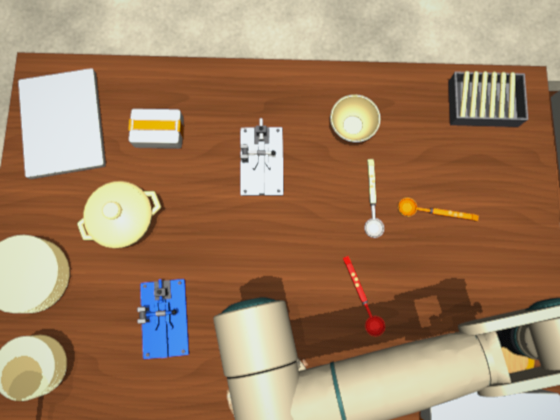

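View pics/side0.png

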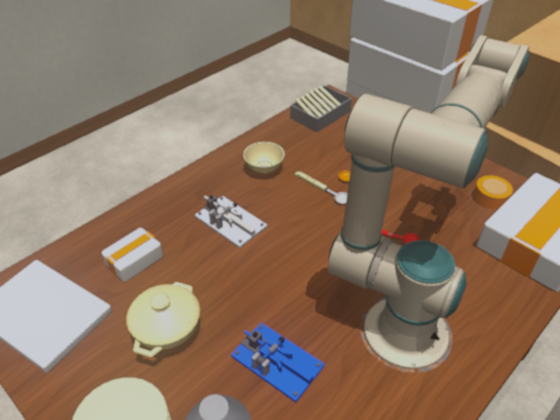

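View pics/wrist0.png

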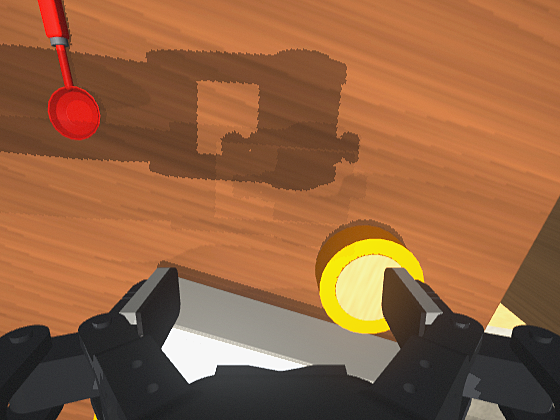

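Candidates in the top view are three spoons: cream at (372,190), orange at (440,211) and red at (362,295). There are two jigs: bare metal at (261,160) and blue at (164,315). By the description I want the cream-handled spoon and the metal jig. I'll measure both and check them in a crop.

```bash
cat > h.py <<'E'
import numpy as np, cv2
from scipy.spatial.transform import Rotation as Ro
from cell import readout, optics
def cam(n, st=None):
    c=optics.get_calibration(n); K=(c["fx"],c["fy"],c["cx"],c["cy"])
    if n=="wrist":
        T=c["T_tool_cam"]; Rt=Ro.from_quat(st["tool_rot"]).as_matrix()
        Rwc=Rt@T[:3,:3]; o=Rt@T[:3,3]+st["ee_pos"]
    else:
        Rwc=c["R"].T; o=-Rwc@c["t"]
    return K,Rwc,o
def plane(C,uv,z):
    K,R,o=C; uv=np.atleast_2d(uv).astype(float)
    r=np.c_[(uv[:,0]-K[2])/K[0],(uv[:,1]-K[3])/K[1],np.ones(len(uv))]@R.T
    return o+r*((z-o[2])/r[:,2])[:,None]
def cloud(C,d):
    K,R,o=C; v,u=np.mgrid[:d.shape[0],:d.shape[1]]
    p=np.dstack([(u-K[2])/K[0]*d,(v-K[3])/K[1]*d,d])
    return p@R.T+o
def proj(C,X):
    K,R,o=C; p=(np.atleast_2d(X)-o)@R
    return np.c_[K[0]*p[:,0]/p[:,2]+K[2],K[1]*p[:,1]/p[:,2]+K[3]]
def line(P):
    vx,vy,x,y=cv2.fitLine(P[:,:2].astype(np.float32),cv2.DIST_L2,0,.01,.01).ravel()
    return np.array([vx,vy]),np.array([x,y])
E
python3 - <<'E'
from h import *
C=cam("top"); p=cv2.imread("pics/top0.png"); d=np.load("pics/top0.npy")
P=cloud(C,d)
hsv=cv2.cvtColor(p,cv2.COLOR_BGR2HSV)
print(hsv[180,373],hsv[228,374],hsv[180,250],hsv[180,330])
m=((P[...,2]>7)); m[:, :355]=0; m[:,395:]=0; m[:150]=0; m[245:]=0
ys,xs=np.nonzero(m); print(len(xs),xs.min(),xs.max(),ys.min(),ys.max())
cream=m&(hsv[...,1]>50)
X=plane(C,np.argwhere(cream)[:,::-1],12)
v,c=line(X); v*=np.sign(v[0]); t=(X[:,:2]-c)@v
print("handle",v,np.arctan2(v[1],v[0]),c+v*t.max(),c+v*t.min(),t.ptp() if hasattr(t,'ptp') else np.ptp(t))
X=P[cream]; print("hz",np.percentile(X[:,2],[5,50,95]))
# jig white plate
j=(hsv[...,1]<60)&(hsv[...,2]>120); j[:, :230]=0; j[:,295:]=0;j[:115]=0;j[205:]=0
q=cv2.findContours(j.astype(np.uint8),cv2.RETR_EXTERNAL,cv2.CHAIN_APPROX_NONE)[0]
q=max(q,key=cv2.contourArea)[:,0]
Y=plane(C,q,12)[:,:2].astype(np.float32); r=cv2.minAreaRect(Y); print("jig",r, P[190,250],P[190,275],P[135,275])
a=cv2.resize(p[100:250,220:420],None,fx=4,fy=4,interpolation=cv2.INTER_CUBIC); cv2.imwrite("pics/crop0.png",a)
E
```

```text
[ 26  79 233] [101   9 240] [ 99   7 240] [ 12 170 153]
472 355 394 151 243
handle [0.9954804  0.09496702] 0.09511034 [ 663.62788081 -259.4600975 ] [ 396.16130665 -284.97592053] 268.6808994569906
hz [   7.19194265   11.61371308 1407.86683222]
jig ((625.0855102539062, 47.89733123779297), (206.91989135742188, 123.14735412597656), 2.571345806121826) [535.03211004  76.94106503  16.60140973] [538.66418054   6.666782    10.01223564] [701.71556336  11.65138305  12.31337165]
```

View pics/crop0.png

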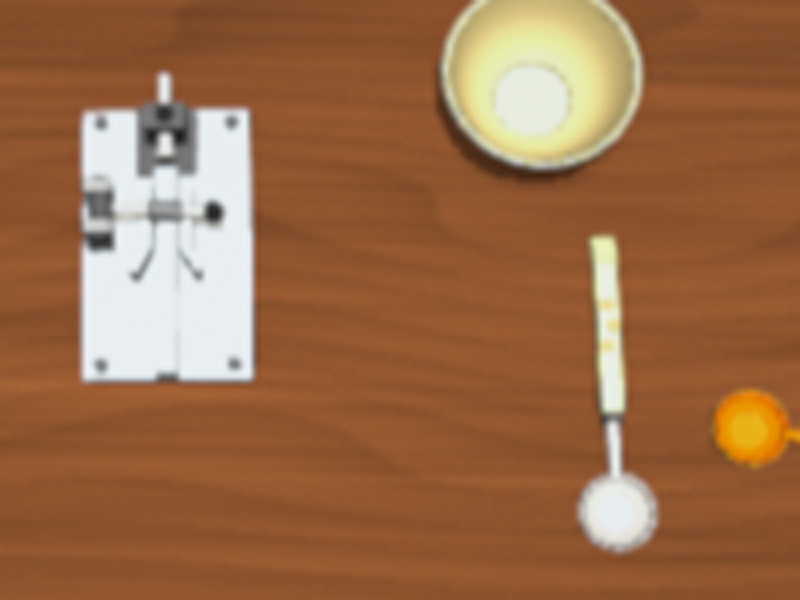

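Crop check: the bare-metal jig is at crop (168,245), with its end stop at the far end (165,130). The cream-handled spoon runs from its butt at (603,237) to its neck at (612,413), bowl towards the robot. Both are the right ones. Next I'll refine the spoon numbers and work out the move.

Run:
```python
from h import *
C=cam("top"); p=cv2.imread("pics/top0.png")
hsv=cv2.cvtColor(p,cv2.COLOR_BGR2HSV)
m=cv2.inRange(hsv,(20,40,150),(35,160,255)); m[:,:360]=0;m[:,385:]=0;m[:155]=0;m[215:]=0
uv=np.argwhere(m>0)[:,::-1]
X=plane(C,uv,14); v,c=line(X); v*=np.sign(v[0]); t=(X[:,:2]-c)@v
print(len(uv),v,np.arctan2(v[1],v[0]),c+v*t.max(),c+v*t.min(),np.ptp(t))
butt=c+v*t.max(); print("grip from neck end",c+v*(t.min()+18),"from butt",butt-112*v)
# jig corner checks
for z,uvs in ((12,[(220+82/4,100+110/4),(220+249/4,100+110/4),(220+254/4,100+381/4),(220+82/4,100+381/4)]),):
    print(plane(C,uvs,z)[:,:2].round(1))
# bystanders
print("foam",plane(C,[(155,127)],60),"bowl",plane(C,[(355,118)],60), "orange", plane(C,[(408,207)],6))
s=readout.read_state(); print(Ro.from_quat(s["tool_rot"]).as_matrix().round(3))
```

```text
137 [0.9982132  0.05975328] 0.059788905 [ 636.76530152 -261.30632045] [ 510.67448624 -268.8541474 ] 126.31652118935796
grip from neck end [ 528.64232333 -267.77858829] from butt [ 524.96542817 -267.998688  ]
[[721.9 112.4]
 [725.3  -8.7]
 [523.6 -17.8]
 [520.2 103.4]]
foam [[698.39108429 347.51133229  60.        ]] bowl [[ 741.22161778 -212.79717912   60.        ]] orange [[ 501.08205367 -369.48068189    6.        ]]
[[ 0.949  0.315 -0.   ]
 [ 0.315 -0.949  0.001]
 [ 0.    -0.001 -1.   ]]
```

```bash
cat >> h.py <<'E'
def goto(xyz,yaw=None):
    "print row numbers for world TCP target, tool pointing down with tool x at yaw"
    s=readout.read_state(); R=Ro.from_quat(s["tool_rot"]); Rm=R.as_matrix()
    d=Rm.T@(np.array(xyz,float)-s["ee_pos"]); 
    print("t",s["time_s"],"pos",s["ee_pos"].round(1),"F",s["wrist_force"].round(1),"w",round(s["grip_width"],1))
    print("yaw now",np.arctan2(Rm[1,0],Rm[0,0]).round(4),"tilt",Rm[:,2].round(4)," row shift",(d/200).round(4),"mm",np.linalg.norm(d).round(1))
    if yaw is not None:
        T=np.array([[np.cos(yaw),np.sin(yaw),0],[np.sin(yaw),-np.cos(yaw),0],[0,0,-1]])
        print("turn",(Ro.from_matrix(Rm.T@T).as_rotvec()/np.pi).round(4))
E
python3 -m pendant '[{"translation":[0.97,-0.28,0.18],"angular":[0,0,0],"grip":0},{"translation":[0.97,-0.28,0.18],"angular":[0,0,0],"grip":0},{"translation":[0.97,-0.28,0.18],"angular":[0,0,0],"grip":0},{"translation":[0.97,-0.28,0.18],"angular":[0,0,0],"grip":0},{"translation":[0.97,-0.28,0.18],"angular":[0,0,0],"grip":0}]'
python3 -c "
from h import *
goto((500,-268,330),0.06)"
```

```text
time_s: 0.65
ee_pos: [335.2, -380.9, 367.1]
tool_rot: [0.987, 0.162, -0.0, -0.001]
wrist_force: [-0.8, -0.5, -0.2]
grip_width: 85.6
t 0.65 pos [ 335.2 -380.9  367.1] F [-0.8 -0.5 -0.2] w 85.6
yaw now 0.3264 tilt [-5.0e-04  2.9e-03 -1.0e+00]  row shift [ 0.9614 -0.2699  0.1869] mm 203.2
turn [-0.0009 -0.      0.0848]
```

```bash
python3 -m pendant '[{"translation":[0.96,-0.27,0.19],"angular":[0,0,0.085],"grip":0},{"translation":[0.96,-0.27,0.19],"angular":[0,0,0.085],"grip":0},{"translation":[0.96,-0.27,0.19],"angular":[0,0,0.085],"grip":0},{"translation":[0.96,-0.27,0.19],"angular":[0,0,0.085],"grip":0},{"translation":[0.96,-0.27,0.19],"angular":[0,0,0.085],"grip":0}]'
python3 -m pendant '[{"translation":[0,0,0],"angular":[0,0,0],"grip":0},{"translation":[0,0,0],"angular":[0,0,0],"grip":0}]'
cat > spoon.py <<'E'
from h import *
import sys
s=readout.read_state(); C=cam("wrist",s); p,d=optics.capture("wrist"); cv2.imwrite(f"pics/{sys.argv[1]}.png",p)
hsv=cv2.cvtColor(p,cv2.COLOR_BGR2HSV)
m=cv2.inRange(hsv,(18,30,150),(38,200,255))
n,l,st,ce=cv2.connectedComponentsWithStats(m); 
for i in range(1,n):
    if st[i,4]>200: print(st[i],ce[i])
cv2.imwrite("pics/mask.png",m)
goto((500,-268,330),0.06)
E
python3 spoon.py w1
```

```text
time_s: 1.15
ee_pos: [499.7, -269.5, 328.9]
tool_rot: [1.0, 0.029, -0.001, -0.001]
wrist_force: [0.2, -0.8, -0.4]
grip_width: 85.9
time_s: 1.35
ee_pos: [496.5, -273.0, 330.9]
tool_rot: [1.0, 0.026, -0.0, 0.0]
wrist_force: [0.5, -0.1, -0.1]
grip_width: 85.2
[ 270   49   21  141 2134] [278.95501406 126.32380506]
t 1.4 pos [ 496.2 -273.3  331.2] F [ 0.1 -0.2 -0.4] w 85.2
yaw now 0.0521 tilt [ 1.e-04 -7.e-04 -1.e+00]  row shift [ 0.0202 -0.0254  0.0058] mm 6.6
turn [ 0.0002 -0.     -0.0025]
```

View pics/w1.png

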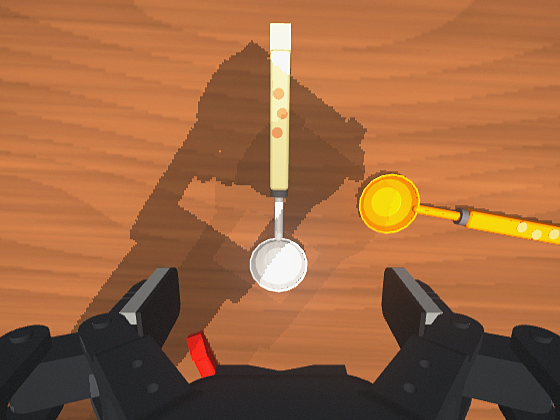

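The close view shows the cream handle from its butt at (281,23) to its neck at (280,190), the taper line at row 50 and the steel bowl at (278,265). The orange spoon stands clear at (389,203).

Run:
```python
from h import *
s=readout.read_state(); C=cam("wrist",s); p=cv2.imread("pics/w1.png")
hsv=cv2.cvtColor(p,cv2.COLOR_BGR2HSV)
m=(hsv[...,0]>18)&(hsv[...,0]<40)&(hsv[...,2]>150)&(hsv[...,1]>15)
mids=[]
for r in range(55,185,3):
    c=np.nonzero(m[r,255:305])[0]+255
    mids.append(((c.min()+c.max())/2+0.0,r,c.max()-c.min()+1))
mids=np.array(mids); print(mids[::8])
X=plane(C,mids[:,:2],16); v,c=line(X); v*=np.sign(v[0])
bt=plane(C,[(281,23)],7)[0,:2]; nk=plane(C,[(280,190)],16)[0,:2]; tp=plane(C,[(281,50.5)],16)[0,:2]
f=lambda q:(q-c)@v
print("yaw",np.arctan2(v[1],v[0]),"len",f(bt)-f(nk),"taper",f(bt)-f(tp))
for nme,o in (("butt",f(bt)-112),("neck",f(nk)+18),("taper",f(tp)-92)): print(nme,c+v*o)
```

```text
[[280.   55.   21. ]
 [279.5  79.   20. ]
 [279.5 103.   20. ]
 [279.  127.   19. ]
 [279.  151.   19. ]
 [278.5 175.   18. ]]
yaw 0.04113092 len 129.52740938341964 taper 21.171601014663374
butt [ 525.77058205 -269.59092293]
neck [ 526.24277298 -269.57149032]
taper [ 524.59997189 -269.63909837]
```

```bash
python3 -c "
from h import *
goto((526,-269.6,230),0.041)"
```

```text
t 1.4 pos [ 496.2 -273.3  331.2] F [ 0.1 -0.2 -0.4] w 85.2
yaw now 0.0521 tilt [ 1.e-04 -7.e-04 -1.e+00]  row shift [ 0.1495 -0.011   0.5058] mm 105.5
turn [ 0.0002 -0.      0.0035]
```

```bash
python3 -m pendant '[{"translation":[0.15,-0.011,0.5],"angular":[0,0,0.0035],"grip":0.4},{"translation":[0.15,-0.011,0.5],"angular":[0,0,0.0035],"grip":0.4},{"translation":[0.15,-0.011,0.5],"angular":[0,0,0.0035],"grip":0.4},{"translation":[0.15,-0.011,0.5],"angular":[0,0,0.0035],"grip":0.4},{"translation":[0.15,-0.011,0.5],"angular":[0,0,0.0035],"grip":0.4}]' 40
python3 -c "
from h import *
goto((526,-269.6,178),0.041)"
```

```text
time_s: 1.9
ee_pos: [527.0, -269.5, 234.1]
tool_rot: [1.0, 0.021, 0.002, 0.001]
wrist_force: [-0.2, 0.5, 1.5]
grip_width: 51.4
t 1.9 pos [ 527.  -269.5  234.1] F [-0.2  0.5  1.5] w 51.4
yaw now 0.0416 tilt [ 0.0039 -0.0026 -1.    ]  row shift [-0.0059 -0.0003  0.2805] mm 56.1
turn [ 0.0009 -0.0012  0.0002]
```

```bash
python3 -m pendant '[{"translation":[-0.002,0,0.1],"angular":[0,0,0],"grip":0.4},{"translation":[-0.002,0,0.26],"angular":[0,0,0],"grip":0.4},{"translation":[-0.002,0,0.26],"angular":[0,0,0],"grip":0.4},{"translation":[-0.002,0,0.26],"angular":[0,0,0],"grip":0.4}]'
python3 spoon.py w2
```

```text
time_s: 2.3
ee_pos: [526.8, -268.9, 181.2]
tool_rot: [1.0, 0.021, 0.001, 0.001]
wrist_force: [0.3, -0.2, 1.1]
grip_width: 51.4
[ 262   39   44  281 8481] [282.6659592  188.74684589]
t 2.35 pos [ 527.2 -269.   181.9] F [ 0.  -1.   0.3] w 51.3
yaw now 0.0424 tilt [ 0.0036 -0.0023 -1.    ]  row shift [-0.1329 -0.009  -0.7411] mm 150.6
turn [ 0.0008 -0.0011 -0.0056]
```

View pics/w2.png

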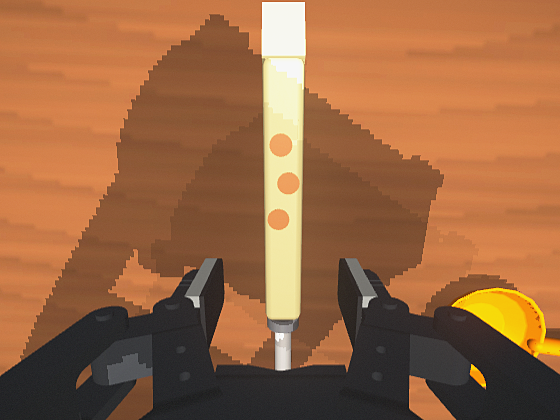

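The handle at column 283 is centred between the pads (221 and 340). Its neck end at row 320 sits just behind the pads, as it should. Now I'll go lower and close.

```bash
python3 -m pendant '[{"translation":[0,0,0.022],"angular":[-0.0008,0.001,0],"grip":0.4},{"translation":[0,0,0.022],"angular":[-0.0008,0.001,0],"grip":0.7},{"translation":[0,0,0.022],"angular":[-0.0008,0.001,0],"grip":1},{"translation":[0,0,0.022],"angular":[-0.0008,0.001,0],"grip":1},{"translation":[0,0,0.022],"angular":[-0.0008,0.001,0],"grip":1}]' 60
python3 -m pendant '[{"translation":[0,0,0],"angular":[0,0,0],"grip":1},{"translation":[0,0,0],"angular":[0,0,0],"grip":1},{"translation":[0,0,0],"angular":[0,0,0],"grip":1}]' 60
python3 -c "
from h import *
goto((526,-269.6,300),0.041)"
```

```text
time_s: 2.85
ee_pos: [526.9, -268.5, 175.1]
tool_rot: [1.0, 0.021, 0.002, 0.002]
wrist_force: [-1.6, -0.3, 5.1]
grip_width: 14.5
time_s: 3.15
ee_pos: [526.9, -268.5, 175.1]
tool_rot: [1.0, 0.021, 0.002, 0.002]
wrist_force: [-1.7, 0.4, 5.7]
grip_width: 13.8
t 3.15 pos [ 526.9 -268.5  175.1] F [-1.7  0.4  5.7] w 13.8
yaw now 0.0428 tilt [ 0.0043 -0.0031 -1.    ]  row shift [-0.002   0.0075 -0.6243] mm 124.9
turn [ 0.001  -0.0013  0.0006]
```

```bash
python3 -m pendant '[{"translation":[0,0,-0.1],"angular":[0,0,0],"grip":1},{"translation":[0,0,-0.3],"angular":[0,0,0],"grip":1},{"translation":[0,0,-0.5],"angular":[0,0,0],"grip":1},{"translation":[0,0,-0.6],"angular":[0,0,0],"grip":1},{"translation":[0,0,-0.6],"angular":[0,0,0],"grip":1}]'
python3 spoon.py w3;  python3 -c "
from h import *
p,d=optics.capture('side'); cv2.imwrite('pics/s3.png',p)
goto((540,44,300),0.042)"
```

```text
time_s: 3.65
ee_pos: [526.7, -268.3, 297.7]
tool_rot: [1.0, 0.021, 0.004, 0.003]
wrist_force: [0.3, 0.4, -1.3]
grip_width: 14.6
[ 258   52   46  276 8658] [280.3984754 194.4045969]
t 3.7 pos [ 526.3 -268.1  294.8] F [ 0.7  0.5 -2.1] w 14.4
yaw now 0.0428 tilt [ 0.0048 -0.0034 -1.    ]  row shift [-0.1306 -0.0053 -0.1766] mm 43.9
turn [ 0.0011 -0.0015 -0.0055]
t 3.75 pos [ 526.  -267.9  292.8] F [ 0.4 -1.  -0.8] w 14.4
yaw now 0.0428 tilt [ 0.0017 -0.0016 -1.    ]  row shift [ 0.1366 -1.555  -0.0382] mm 312.3
turn [ 0.0005 -0.0005  0.0002]
```

View pics/w3.png

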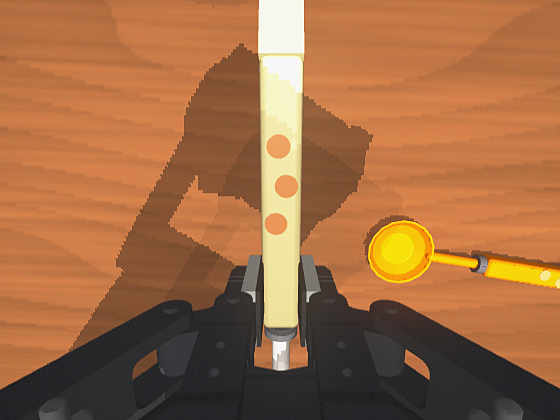

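View pics/s3.png

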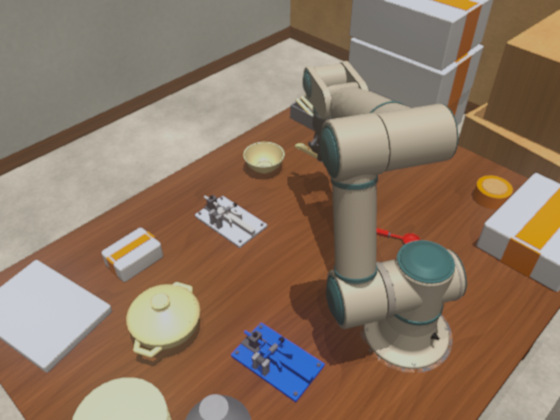

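```bash
python3 -m pendant '[{"translation":[0.2,-0.6,-0.2],"angular":[0,0,0],"grip":1},{"translation":[0.27,-1.0,-0.2],"angular":[0,0,0],"grip":1},{"translation":[0.27,-1.0,-0.2],"angular":[0,0,0],"grip":1},{"translation":[0.27,-1.0,-0.2],"angular":[0,0,0],"grip":1},{"translation":[0.27,-1.0,-0.2],"angular":[0,0,0],"grip":1}]'
python3 -m pendant '[{"translation":[0.02,-0.17,0.05],"angular":[0,0,0],"grip":1},{"translation":[0.02,-0.17,0.05],"angular":[0,0,0],"grip":1},{"translation":[0.02,-0.17,0.05],"angular":[0,0,0],"grip":1}]'
python3 spoon.py w4;python3 -c "
from h import *
goto((470,44,300),0.042)"
```

```text
time_s: 4.25
ee_pos: [571.9, -61.4, 332.0]
tool_rot: [1.0, 0.024, 0.0, 0.0]
wrist_force: [-0.1, -2.0, -1.7]
grip_width: 14.4
time_s: 4.55
ee_pos: [573.9, -31.7, 321.4]
tool_rot: [1.0, 0.022, -0.001, 0.001]
wrist_force: [-0.1, -0.8, -2.0]
grip_width: 14.4
[  258     0    46   327 10535] [280.70602753 156.65002373]
[ 490    0   70   84 4158] [531.60557961  33.28523329]
t 4.6 pos [573.9 -32.4 322.1] F [-0.9  0.1 -0.7] w 14.3
yaw now 0.0425 tilt [ 3.0e-04 -2.6e-03 -1.0e+00]  row shift [-0.4194  1.1615 -0.0365] mm 247.1
turn [ 0.0008 -0.     -0.0056]
t 4.6 pos [573.9 -32.4 322.1] F [-0.9  0.1 -0.7] w 14.3
yaw now 0.0425 tilt [ 3.0e-04 -2.6e-03 -1.0e+00]  row shift [-0.503  -0.4038  0.1094] mm 130.9
turn [ 0.0008 -0.0001  0.0002]
```

View pics/w4.png

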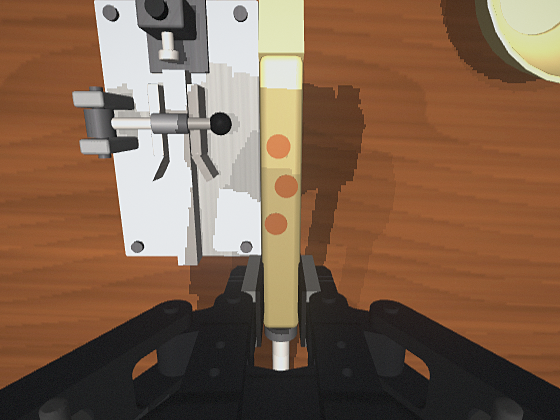

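The wrist view shows the whole metal jig: bed front near (189,264), mouth flares at (160,175) and (208,175), roller at (169,123), pin head at (168,48). I'll enlarge it to measure the bed.

```bash
python3 -c "
import cv2
p=cv2.imread('pics/w4.png')[0:270,65:265]
p=cv2.convertScaleAbs(p,alpha=0.8)
cv2.imwrite('pics/c4.png',cv2.resize(p[:135],None,fx=4,fy=4,interpolation=cv2.INTER_CUBIC))
cv2.imwrite('pics/c4b.png',cv2.resize(p[135:],None,fx=4,fy=4,interpolation=cv2.INTER_CUBIC))"
```

```text
(no output)
```

View pics/c4.png

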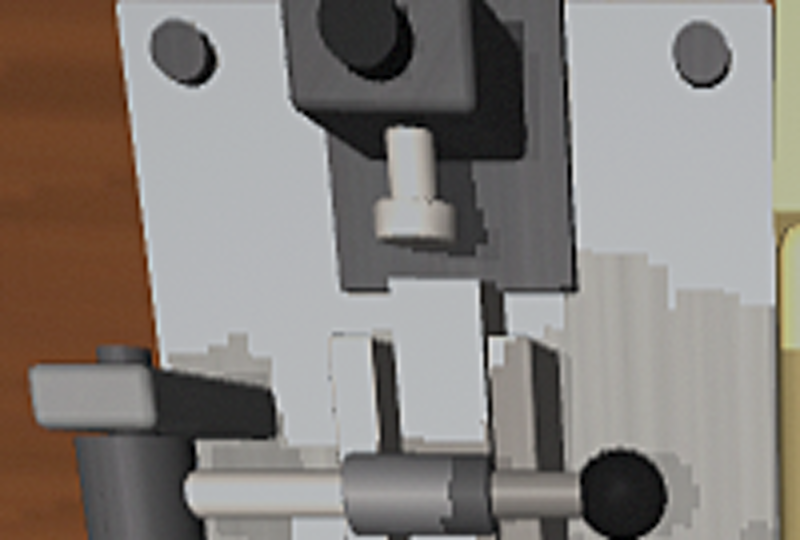

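View pics/c4b.png

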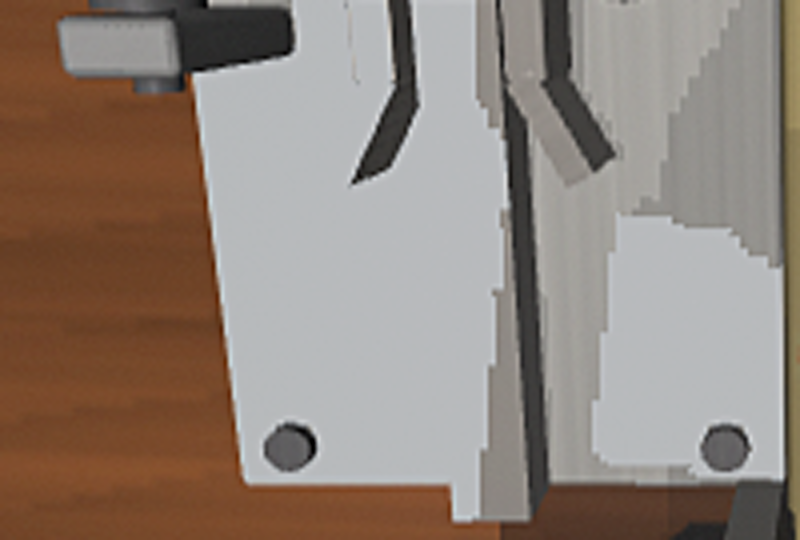

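Run:
```python
from h import *
s=readout.read_state(); C=cam("wrist",s)
f=plane(C,[(188,265.25)],30)[0]; b=plane(C,[(174.0,70)],30)[0]
print(f,b,np.linalg.norm(b-f), "yaw",np.arctan2(*(b-f)[1::-1]))
# bed right edge
e1=plane(C,[(65+530/4,135+510/4)],30)[0]; e2=plane(C,[(65+507/4,135+100/4)],30)[0];print("edge yaw",np.arctan2(*(e2-e1)[1::-1]))
# bolts z~14 : 
B=plane(C,[(65+183/4,52/4),(65+703/4,53/4),(65+726/4,135+447/4),(65+290/4,135+446/4)],14); print(B.round(1)); print("bolt yaws",[np.arctan2(*(q)[1::-1]).round(4) for q in (B[0]-B[3],B[1]-B[2])], "ctr",B.mean(0))
# roller centre top z~ 30+9.5+14
r=plane(C,[(65+405/4,490/4)],50)[0]; pin=plane(C,[(65+414/4,242/4),(65+414/4,200/4)],[37.5-5,44.5])
u=(b-f)/np.linalg.norm(b-f); O=f+85*u; print("origin",O)
for q in (r,*pin,*B): print(((q-O)@u).round(1), ((q-O)@np.array([-u[1],u[0],0])).round(1))
# handle held
p=cv2.imread("pics/w4.png");
```

```text
[524.06349375  42.43209064  30.        ] [674.11602043  47.88408258  30.        ] 150.15154004601612 yaw 0.03631791347687547
edge yaw 0.029357706378090598
[[712.7  96.9  14. ]
 [716.5   2.6  14. ]
 [536.3  -4.3  14. ]
 [532.7  90.   14. ]]
bolt yaws [np.float64(0.0385), np.float64(0.0385)] ctr [624.56816252  46.29105864  14.        ]
origin [609.0074428   45.51843471  30.        ]
29.0 2.1
71.0 2.6
75.4 -1.5
105.5 47.6
105.9 -46.8
-74.4 -47.2
-74.7 47.2
```

```bash
cat > held.py <<'E'
from h import *
def held(p,s):
    hsv=cv2.cvtColor(p,cv2.COLOR_BGR2HSV)
    C=cam("wrist",s)
    L=[];Rr=[]
    g=cv2.GaussianBlur(hsv[...,1],(3,3),0).astype(int); 
    for r in range(70,240,5):
        m=((hsv[r,:,0]>15)&(hsv[r,:,0]<40)&(hsv[r,:,1]>20)&(hsv[r,:,2]>110))
        c=[x for x in range(240,320) if m[x]]
        L.append((min(c),r));Rr.append((max(c)+1,r))
    Rt=Ro.from_quat(s["tool_rot"]).as_matrix()
    T=optics.get_calibration("wrist")["T_tool_cam"]; K=C[0]
    # intersect with tool plane z=159 (handle top)
    def tp(uv):
        uv=np.array(uv,float); r=np.c_[(uv[:,0]-K[2])/K[0],(uv[:,1]-K[3])/K[1],np.ones(len(uv))]@T[:3,:3].T
        return T[:3,3]+r*((159-T[2,3])/r[:,2])[:,None]
    return np.array(L),np.array(Rr),tp
if __name__=="__main__":
    p=cv2.imread("pics/w3.png"); s=readout.read_state()
    L,R,tp=held(p,s); print(L[::8],R[::8])
    a,b=tp(L),tp(R); print("width",np.median(b[:,1]-a[:,1])); m=(a+b)/2
    k=np.polyfit(m[:,0],m[:,1],1); print("line y=",k, "y at grip",np.polyval(k,0),"at butt",np.polyval(k,111))
    print("taper line x",tp([(283,54)])[0],"neck",tp([(281,327)])[0])
E
python3 held.py
```

```text
[[259  70]
 [260 110]
 [260 150]
 [261 190]
 [262 230]] [[303  70]
 [303 110]
 [302 150]
 [301 190]
 [301 230]]
width 15.452751892870731
line y= [ 0.00092727 -0.48073332] y at grip -0.4807333172095757 at butt -0.3778065445673842
taper line x [ 89.89463169   0.21625159 159.        ] neck [-17.2592992  -0.5197905 159.       ]
```

```bash
python3 -c "
from h import *
goto((468,39.8,300),0.0385)"
```

```text
t 4.6 pos [573.9 -32.4 322.1] F [-0.9  0.1 -0.7] w 14.3
yaw now 0.0425 tilt [ 3.0e-04 -2.6e-03 -1.0e+00]  row shift [-0.5139 -0.3833  0.1095] mm 130.1
turn [ 0.0008 -0.0001  0.0013]
```

```bash
python3 -m pendant '[{"translation":[-0.25,0,0],"angular":[0.0005,0,0.0013],"grip":1},{"translation":[-0.51,-0.2,0.11],"angular":[0.0005,0,0.0013],"grip":1},{"translation":[-0.51,-0.38,0.11],"angular":[0.0005,0,0.0013],"grip":1},{"translation":[-0.51,-0.38,0.11],"angular":[0.0005,0,0.0013],"grip":1},{"translation":[-0.51,-0.38,0.11],"angular":[0.0005,0,0.0013],"grip":1}]'
python3 -m pendant '[{"translation":[0,0,0.2],"angular":[0,0,0],"grip":1},{"translation":[0,0,0.35],"angular":[0,0,0],"grip":1},{"translation":[0,0,0.35],"angular":[0,0,0],"grip":1},{"translation":[0,0,0.35],"angular":[0,0,0],"grip":1}]'
python3 spoon.py w5;python3 -c "
from h import *
goto((468,39.8,210),0.0385)"
```

```text
time_s: 5.1
ee_pos: [468.8, 39.5, 301.3]
tool_rot: [1.0, 0.02, 0.002, 0.001]
wrist_force: [0.7, 0.1, -0.4]
grip_width: 14.7
time_s: 5.5
ee_pos: [469.9, 38.7, 232.0]
tool_rot: [1.0, 0.018, 0.002, 0.001]
wrist_force: [0.7, -0.4, -0.1]
grip_width: 14.4
[  258     0    46   327 10422] [280.81750144 157.48100173]
t 5.55 pos [470.2  38.9 233.1] F [ 1.1  0.4 -1.1] w 14.5
yaw now 0.0373 tilt [ 0.0056 -0.0011 -1.    ]  row shift [ 0.0945  1.5396 -0.482 ] mm 323.2
turn [ 0.0004 -0.0018 -0.0072]
t 5.55 pos [470.2  38.9 233.1] F [ 1.1  0.4 -1.1] w 14.5
yaw now 0.0373 tilt [ 0.0056 -0.0011 -1.    ]  row shift [-0.0113 -0.0051  0.1154] mm 23.2
turn [ 0.0004 -0.0018 -0.0004]
```

View pics/w5.png

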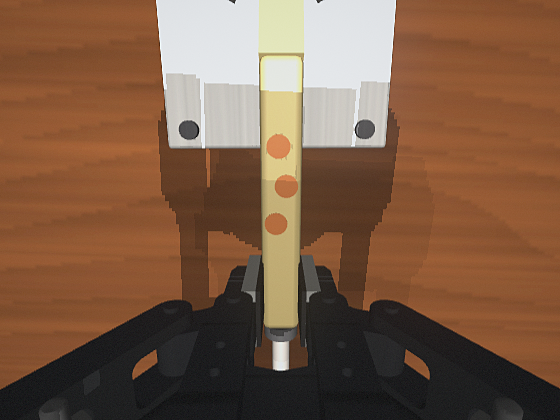

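Run:
```python
from h import *
s=readout.read_state(); C=cam("wrist",s)
B=plane(C,[(188.5,129.5),(365,129.5)],13); print(B, B.mean(0), np.linalg.norm(B[1]-B[0]))
yaw=.0385;u=np.array([np.cos(yaw),np.sin(yaw)]);n=np.array([-u[1],u[0]])
O=np.array([609,45.6])
print("bolts jig",[(( b[:2]-O)@u,(b[:2]-O)@n) for b in B])
H=plane(C,[(281,70),(281.5,240)],s["ee_pos"][2]-159); print("handle jig",[((h[:2]-O)@u,(h[:2]-O)@n) for h in H])
```

```text
[[533.08908815  91.40169083  13.        ]
 [536.56079894  -3.81214665  13.        ]] [534.82494355  43.79477209  13.        ] 95.27710965035764
bolts jig [(np.float64(-74.09172981902373), np.float64(48.689598409153966)), (np.float64(-74.28741890344376), np.float64(-46.58731027867297))]
handle jig [(np.float64(-53.26372454033375), np.float64(-1.1940912469497036)), (np.float64(-116.04766387459213), np.float64(-1.2881069972271622))]
```

```bash
python3 -m pendant '[{"translation":[0,-0.009,0.06],"angular":[0,0,0],"grip":1},{"translation":[0,-0.009,0.11],"angular":[0,0,0],"grip":1},{"translation":[0,-0.009,0.11],"angular":[0,0,0],"grip":1},{"translation":[0,-0.009,0.11],"angular":[0,0,0],"grip":1}]'
python3 -m pendant '[{"translation":[0,0,0],"angular":[0,0,0],"grip":1},{"translation":[0,0,0],"angular":[0,0,0],"grip":1}]'
cat > jg.py <<'E'
from h import *
yaw=.0385;u=np.array([np.cos(yaw),np.sin(yaw)]);n=np.array([-u[1],u[0]]);O=np.array([609,45.6])
def J(q): q=np.asarray(q)[:2]-O; return np.array([q@u,q@n]).round(2)
def st():
    s=readout.read_state(); R=Ro.from_quat(s["tool_rot"]).as_matrix()
    print("t",round(s["time_s"],2),"tcp jig",J(s["ee_pos"]),"butt jig",J(s["ee_pos"]+111*R[:,0]),"z",s["ee_pos"][2].round(2),"F",s["wrist_force"].round(1),"M",s["moment"].round(2),"yaw",np.arctan2(R[1,0],R[0,0]).round(4),"tilt",R[:2,2].round(4),"w",round(s["grip_width"],1))
    return s
if __name__=="__main__": st()
E
python3 jg.py
```

```text
time_s: 5.95
ee_pos: [469.2, 41.6, 209.2]
tool_rot: [1.0, 0.019, 0.001, 0.001]
wrist_force: [0.1, -0.8, -1.1]
grip_width: 14.7
time_s: 6.15
ee_pos: [469.4, 41.6, 209.8]
tool_rot: [1.0, 0.019, 0.002, 0.0]
wrist_force: [0.3, 0.4, -1.2]
grip_width: 14.3
t 6.15 tcp jig [-139.67    1.33] butt jig [-28.67   1.36] z 209.77 F [ 0.3  0.4 -1.2] M [-0.1  -0.   -0.01] yaw 0.0387 tilt [ 0.004  -0.0009] w 14.3
```

```bash
python3 -m pendant '[{"translation":[0.04,0,0],"angular":[0,0,0],"grip":1},{"translation":[0.08,0,0],"angular":[0,0,0],"grip":1},{"translation":[0.125,0,0],"angular":[0,0,0],"grip":1},{"translation":[0.125,0,0],"angular":[0,0,0],"grip":1},{"translation":[0.125,0,0],"angular":[0,0,0],"grip":1}]'
python3 jg.py; python3 spoon.py w6; python3 -c "
import cv2
cv2.imwrite('pics/c6.png',cv2.resize(cv2.imread('pics/w6.png')[0:140,180:380],None,fx=4,fy=4,interpolation=cv2.INTER_CUBIC))"
```

```text
time_s: 6.65
ee_pos: [494.4, 42.5, 209.2]
tool_rot: [1.0, 0.019, 0.001, 0.0]
wrist_force: [0.7, 0.1, -1.3]
grip_width: 14.4
t 6.65 tcp jig [-114.62    1.31] butt jig [-3.62  1.33] z 209.2 F [ 0.7  0.1 -1.3] M [ 0.02 -0.03  0.  ] yaw 0.0387 tilt [ 0.0026 -0.0009] w 14.4
[  258     0    46   327 10448] [280.82341118 157.23602603]
t 6.7 pos [494.2  42.5 209.2] F [ 0.6 -0.2 -2.4] w 14.6
yaw now 0.0388 tilt [ 2.5e-03 -9.0e-04 -1.0e+00]  row shift [-0.0296  1.5531 -0.6027] mm 333.2
turn [ 0.0003 -0.0008 -0.0068]
```

View pics/c6.png

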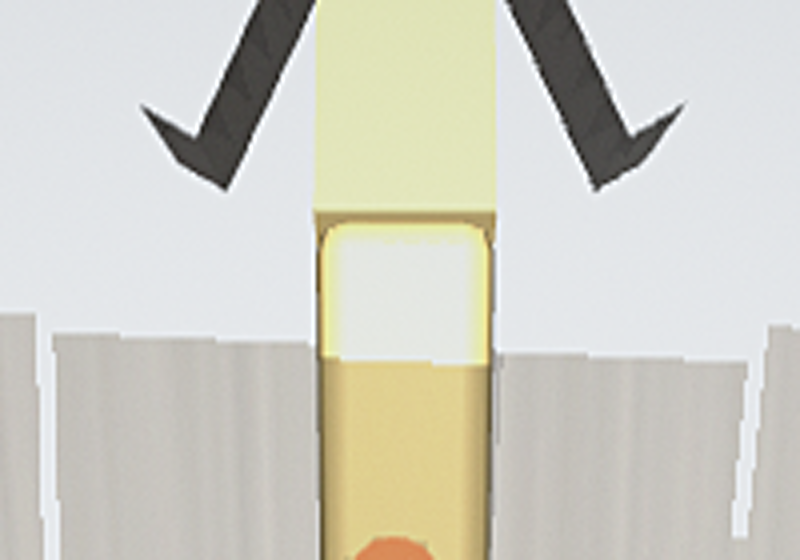

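The flare tips at crop (140,103) and (685,103) are centred at 412.5, while the handle is at 405.5. So the mouth centre lies about 0.8 mm to the right. I'll correct that and lower to a light touch.

```bash
python3 -m pendant '[{"translation":[0,0.004,0.009],"angular":[0,0,0],"grip":1},{"translation":[0,0.004,0.015],"angular":[0,0,0],"grip":1},{"translation":[0,0.004,0.015],"angular":[0,0,0],"grip":1}]'; python3 jg.py
python3 -m pendant '[{"translation":[0,0,0.002],"angular":[0,0,0],"grip":1},{"translation":[0,0,0.002],"angular":[0,0,0],"grip":1}]'; python3 jg.py
python3 -m pendant '[{"translation":[0,0,0.002],"angular":[0,0,0],"grip":1},{"translation":[0,0,0.002],"angular":[0,0,0],"grip":1}]'; python3 jg.py
```

```text
time_s: 7.0
ee_pos: [494.0, 41.7, 206.2]
tool_rot: [1.0, 0.019, 0.001, 0.0]
wrist_force: [-0.3, -0.8, -0.9]
grip_width: 14.1
t 7.0 tcp jig [-115.04    0.48] butt jig [-4.04  0.49] z 206.16 F [-0.3 -0.8 -0.9] M [-0.    0.04  0.02] yaw 0.0386 tilt [ 0.0027 -0.0009] w 14.1
time_s: 7.2
ee_pos: [494.2, 41.7, 206.0]
tool_rot: [1.0, 0.019, 0.002, 0.0]
wrist_force: [0.2, -0.0, -1.9]
grip_width: 14.5
t 7.2 tcp jig [-114.85    0.53] butt jig [-3.85  0.55] z 206.03 F [ 0.2 -0.  -1.9] M [-0.04  0.05  0.  ] yaw 0.0387 tilt [ 0.0032 -0.0009] w 14.5
time_s: 7.4
ee_pos: [494.2, 41.7, 205.6]
tool_rot: [1.0, 0.019, 0.002, 0.0]
wrist_force: [-0.4, 0.1, -1.4]
grip_width: 14.1
t 7.4 tcp jig [-114.83    0.53] butt jig [-3.83  0.55] z 205.63 F [-0.4  0.1 -1.4] M [-0.02  0.02  0.  ] yaw 0.0387 tilt [ 0.0032 -0.0009] w 14.1
```

```bash
for i in 1 2; do python3 -m pendant '[{"translation":[0,0,0.002],"angular":[0,0,0],"grip":1},{"translation":[0,0,0.002],"angular":[0,0,0],"grip":1}]' >/dev/null; python3 jg.py; done
```

```text
t 7.6 tcp jig [-114.82    0.51] butt jig [-3.82  0.53] z 205.21 F [-0.1 -0.2 -0.8] M [0.02 0.01 0.04] yaw 0.0387 tilt [ 0.0032 -0.0009] w 14.1
t 7.8 tcp jig [-114.77    0.54] butt jig [-3.77  0.58] z 205.08 F [-0.9  0.8  0.5] M [0.   0.18 0.05] yaw 0.0388 tilt [ 0.0034 -0.0009] w 14.3
```

```bash
python3 -m pendant '[{"translation":[0.025,0,0],"angular":[0,0,0],"grip":1},{"translation":[0.05,0,0],"angular":[0,0,0],"grip":1},{"translation":[0.05,0,0],"angular":[0,0,0],"grip":1}]' >/dev/null; python3 jg.py
python3 -m pendant '[{"translation":[0.025,0,0],"angular":[0,0,0],"grip":1},{"translation":[0.05,0,0],"angular":[0,0,0],"grip":1},{"translation":[0.05,0,0],"angular":[0,0,0],"grip":1}]' >/dev/null; python3 jg.py
```

```text
t 8.1 tcp jig [-104.03    0.47] butt jig [6.97 0.49] z 205.07 F [0.9 0.7 0.3] M [-0.01 -0.3  -0.04] yaw 0.0387 tilt [ 0.0047 -0.0009] w 14.5
t 8.4 tcp jig [-94.06   0.5 ] butt jig [16.94  0.52] z 205.09 F [1.4 0.4 0.9] M [ 0.06 -0.25  0.01] yaw 0.0387 tilt [ 0.0048 -0.0008] w 14.3
```

```bash
python3 spoon.py w7 >/dev/null; python3 -c "
import cv2
cv2.imwrite('pics/c7.png',cv2.resize(cv2.imread('pics/w7.png')[0:140,180:380],None,fx=4,fy=4,interpolation=cv2.INTER_CUBIC))"
```

```text
(no output)
```

View pics/c7.png

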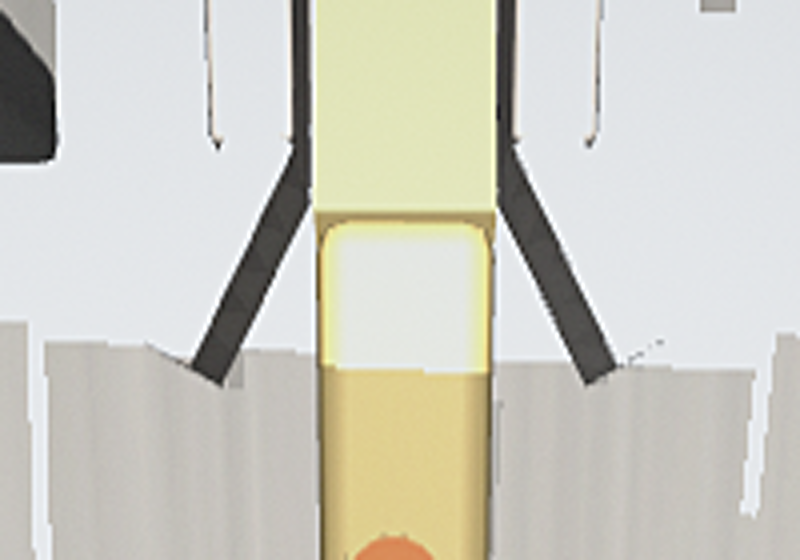

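The walls' bends, at crop (311,200) and (499,200), centre on 405 with the handle at 405.5, so it is centred. Pushing on in small steps.

```bash
for i in 1 2 3; do python3 -m pendant '[{"translation":[0.0125,0,0],"angular":[0,0,0],"grip":1},{"translation":[0.025,0,0],"angular":[0,0,0],"grip":1},{"translation":[0.025,0,0],"angular":[0,0,0],"grip":1}]' >/dev/null; python3 jg.py;done
```

```text
t 8.75 tcp jig [-89.72   0.51] butt jig [21.28  0.53] z 205.11 F [-1.2 -0.2  4.2] M [ 0.01  0.22 -0.03] yaw 0.0387 tilt [ 0.0032 -0.0009] w 14.0
t 9.05 tcp jig [-84.74   0.52] butt jig [26.26  0.54] z 205.11 F [-2.5 -0.1  4.6] M [ 0.07  0.3  -0.  ] yaw 0.0387 tilt [ 0.0032 -0.0009] w 14.4
t 9.35 tcp jig [-80.06   0.53] butt jig [30.94  0.56] z 205.11 F [-5.5 -0.9  7.3] M [-0.    0.95 -0.04] yaw 0.0387 tilt [ 0.0015 -0.001 ] w 14.6
```

```bash
for i in 1 2; do python3 -m pendant '[{"translation":[0.008,0,-0.001],"angular":[0,0,0],"grip":1},{"translation":[0.016,0,-0.001],"angular":[0,0,0],"grip":1},{"translation":[0.016,0,-0.001],"angular":[0,0,0],"grip":1}]' >/dev/null; python3 jg.py;done
```

```text
t 9.65 tcp jig [-77.64   0.58] butt jig [33.36  0.61] z 205.11 F [-13.8  -1.   12.1] M [-0.12  2.05 -0.04] yaw 0.0388 tilt [-0.0023 -0.0011] w 14.4
t 9.95 tcp jig [-74.55   0.55] butt jig [36.45  0.57] z 205.11 F [-12.7  -0.3  11.3] M [-0.13  2.04 -0.12] yaw 0.0387 tilt [-0.0027 -0.0012] w 14.5
```

```bash
python3 -m pendant '[{"translation":[0,0,-0.003],"angular":[0,0,0],"grip":1},{"translation":[0,0,-0.003],"angular":[0,0,0],"grip":1}]' >/dev/null; python3 jg.py; python3 -m pendant '[{"translation":[0.008,0,-0.002],"angular":[0,0,0],"grip":1},{"translation":[0.016,0,-0.002],"angular":[0,0,0],"grip":1},{"translation":[0.016,0,-0.002],"angular":[0,0,0],"grip":1}]' >/dev/null; python3 jg.py
```

```text
t 10.15 tcp jig [-74.6    0.53] butt jig [36.4   0.54] z 205.13 F [-9.7  0.   7. ] M [-0.1   1.58 -0.04] yaw 0.0387 tilt [-0.0024 -0.0012] w 14.5
t 10.45 tcp jig [-71.49   0.49] butt jig [39.51  0.5 ] z 205.13 F [-10.7  -0.3   4.8] M [-0.17  1.57 -0.06] yaw 0.0386 tilt [-0.0033 -0.0012] w 14.2
```

```bash
for i in 1 2 3; do python3 -m pendant '[{"translation":[0.01,0,-0.0005],"angular":[0,0,0],"grip":1},{"translation":[0.02,0,-0.0005],"angular":[0,0,0],"grip":1},{"translation":[0.02,0,-0.0005],"angular":[0,0,0],"grip":1}]' >/dev/null; python3 jg.py;done
```

```text
t 10.75 tcp jig [-67.55   0.43] butt jig [43.45  0.42] z 205.13 F [-10.   -0.5   5. ] M [-0.2   1.61 -0.13] yaw 0.0384 tilt [-0.0038 -0.0014] w 14.6
t 11.05 tcp jig [-63.53   0.41] butt jig [47.47  0.41] z 205.15 F [-10.2  -1.5   3.7] M [-0.26  1.57 -0.16] yaw 0.0385 tilt [-0.0037 -0.0014] w 14.0
t 11.35 tcp jig [-59.18   0.35] butt jig [51.82  0.33] z 205.15 F [-5.3 -2.   1.7] M [-0.16  0.85 -0.17] yaw 0.0384 tilt [-0.0018 -0.0014] w 14.0
```

```bash
for i in 1 2 3; do python3 -m pendant '[{"translation":[0.0075,0.001,-0.0005],"angular":[0,0,0],"grip":1},{"translation":[0.015,0.001,-0.0005],"angular":[0,0,0],"grip":1},{"translation":[0.015,0.001,-0.0005],"angular":[0,0,0],"grip":1}]' >/dev/null; python3 jg.py;done; python3 -c "
from h import *
p,d=optics.capture('top'); cv2.imwrite('pics/t8.png',cv2.resize(p[90:220,210:340],None,fx=4,fy=4,interpolation=cv2.INTER_CUBIC))
p,d=optics.capture('side'); cv2.imwrite('pics/s8.png',cv2.resize(p[150:280,150:300],None,fx=4,fy=4,interpolation=cv2.INTER_CUBIC))"
```

```text
t 11.65 tcp jig [-56.2    0.21] butt jig [54.8   0.21] z 205.16 F [-4.9  0.3  0. ] M [-0.19  0.83 -0.08] yaw 0.0384 tilt [-0.0019 -0.0013] w 14.6
t 11.95 tcp jig [-53.2    0.13] butt jig [57.8   0.14] z 205.2 F [-5.5 -0.  -1.5] M [-0.08  0.77  0.02] yaw 0.0387 tilt [-0.0019 -0.0011] w 14.5
t 12.25 tcp jig [-5.022e+01 -1.000e-02] butt jig [6.078e+01 1.000e-02] z 205.18 F [-4.5 -0.  -1.3] M [-0.04  0.75  0.04] yaw 0.0387 tilt [-0.0019 -0.0009] w 14.3
```

View pics/t8.png

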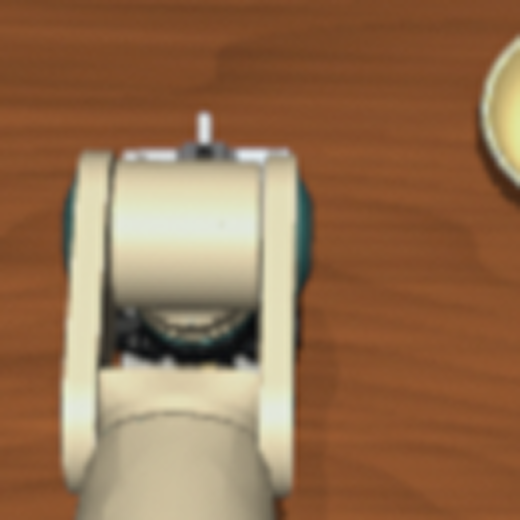

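View pics/s8.png

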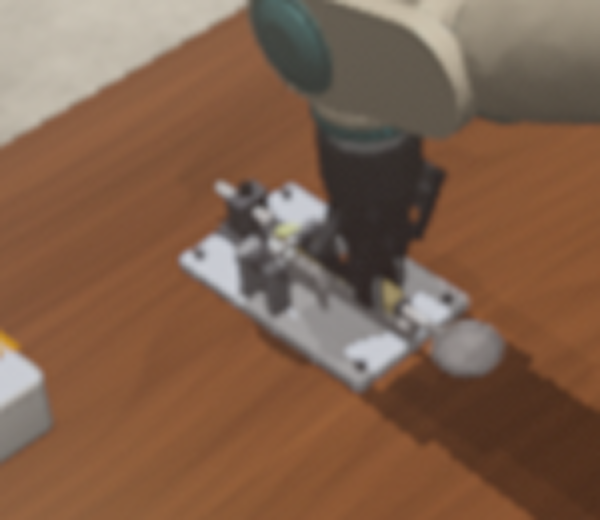

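The side crop shows the handle under the hold-down arm, with the butt at (288,228) just short of the pin disc at (263,215). The top crop shows the pin's tail tip at (205,115). I'll feel for the pin in 1 mm steps.

```bash
cat > jf.py <<'E'
from jg import *
import sys
s=readout.read_state(); R=Ro.from_quat(s["tool_rot"]).as_matrix(); F=s["wrist_force"]
print("t",round(s["time_s"],2),"butt",J(s["ee_pos"]+111*R[:,0]),"z",s["ee_pos"][2].round(2),"F",F.round(1),"My",s["moment"][1].round(2))
E
for i in 1 2 3 4; do python3 -m pendant '[{"translation":[0.01,0.0,0],"angular":[0,0,0],"grip":1},{"translation":[0.01,0.0,0],"angular":[0,0,0],"grip":1}]' >/dev/null; python3 jf.py;done
```

```text
t 12.55 butt [6.287e+01 3.000e-02] z 205.29 F [-5.2  0.7 -2.8] My 0.72
t 12.75 butt [6.503e+01 2.000e-02] z 205.5 F [-4.7  0.1 -3.8] My 0.7
t 12.95 butt [6.737e+01 2.000e-02] z 205.97 F [-4.1  0.3 -5. ] My 0.68
t 13.15 butt [ 6.97e+01 -1.00e-02] z 206.45 F [-2.4  0.8 -7.2] My 0.79
```

```bash
python3 -m pendant '[{"translation":[0,0.0,0.005],"angular":[0,0,0],"grip":1},{"translation":[0,0.0,0.005],"angular":[0,0,0],"grip":1}]' >/dev/null; python3 jf.py;python3 -m pendant '[{"translation":[0,0.0,0.002],"angular":[0,0,0],"grip":1},{"translation":[0,0.0,0.002],"angular":[0,0,0],"grip":1}]' >/dev/null; python3 jg.py
```

```text
t 13.35 butt [ 6.971e+01 -2.000e-02] z 205.87 F [-3.3 -0.4 -5.8] My 0.81
t 13.55 tcp jig [-4.128e+01 -4.000e-02] butt jig [ 6.972e+01 -2.000e-02] z 205.7 F [-6.2  0.  -4.4] M [ 0.06  0.85 -0.  ] yaw 0.0387 tilt [ 0.003  -0.0008] w 14.1
```

```bash
python3 -m pendant '[{"translation":[0,0.0,0.003],"angular":[0,0,0],"grip":1},{"translation":[0,0.0,0.003],"angular":[0,0,0],"grip":1}]' >/dev/null; python3 jg.py; python3 -c "
from h import *
p,d=optics.capture('side'); cv2.imwrite('pics/s9.png',cv2.resize(p[175:240,185:265],None,fx=8,fy=8,interpolation=cv2.INTER_CUBIC))"
```

```text
t 13.75 tcp jig [-4.126e+01 -4.000e-02] butt jig [ 6.974e+01 -1.000e-02] z 205.26 F [-4.5  0.2 -3.1] M [ 0.05  0.95 -0.  ] yaw 0.0387 tilt [ 0.0031 -0.0009] w 14.2
```

View pics/s9.png

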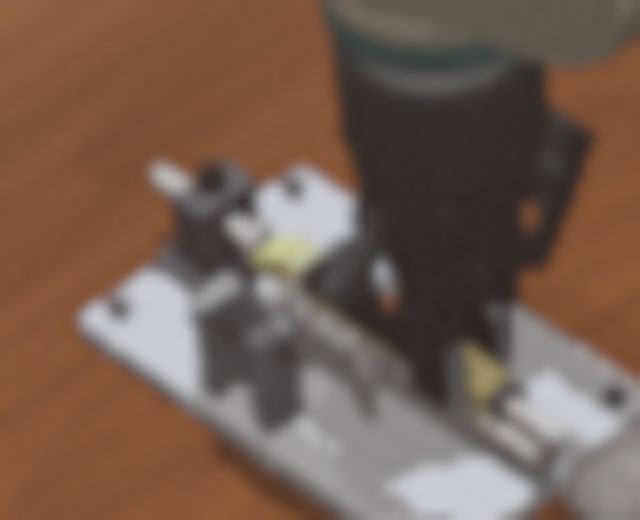

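```bash
for i in 1 2 3; do python3 -m pendant '[{"translation":[0.005,0.0,0.001],"angular":[0,0,0],"grip":1},{"translation":[0.005,0.0,0.001],"angular":[0,0,0],"grip":1}]' >/dev/null; python3 jf.py;python3 -m pendant '[{"translation":[0,0.0,0],"angular":[0,0,0],"grip":1}]' >/dev/null; python3 jf.py;done
```

```text
t 14.0 butt [ 7.07e+01 -1.00e-02] z 205.15 F [-6.4  0.7 -2.9] My 1.12
t 14.1 butt [7.07e+01 1.00e-02] z 205.2 F [-6.6 -0.  -1.7] My 1.08
t 14.3 butt [7.167e+01 1.000e-02] z 205.18 F [-8.4  0.5 -1.8] My 1.35
t 14.4 butt [7.164e+01 2.000e-02] z 205.17 F [-7.9  0.9 -0.1] My 1.36
t 14.6 butt [7.262e+01 1.000e-02] z 205.16 F [-9.3  0.5  0.9] My 1.55
t 14.7 butt [7.259e+01 4.000e-02] z 205.16 F [-9.4  0.2 -0.3] My 1.53
```

```bash
python3 - <<'E'
from h import *
pt,_=optics.capture('top'); ps,_=optics.capture('side'); cv2.imwrite('pics/t10.png',pt); cv2.imwrite('pics/s10.png',ps)
a0=cv2.imread('pics/top0.png'); s0=cv2.imread('pics/side0.png')
O=np.array([609,45.6]);u=np.array([np.cos(.0385),np.sin(.0385)])
for n,im in (("top",(a0,pt)),("side",(s0,ps))):
    C=cam(n); 
    for x in (100,110,120,130): print(n,x,proj(C,np.r_[O+u*x,37.5]).round(1))
c=[cv2.resize(i[112:140,245:277],None,fx=12,fy=12,interpolation=cv2.INTER_NEAREST) for i in (a0,pt)]
cv2.imwrite('pics/cmpT.png',np.hstack(c))
c=[cv2.resize(i[185:220,195:227],None,fx=12,fy=12,interpolation=cv2.INTER_NEAREST) for i in (s0,ps)]
cv2.imwrite('pics/cmpS.png',np.hstack(c))
E
python3 jf.py
```

```text
top 100 [[261.7 129.2]]
top 110 [[261.7 125.9]]
top 120 [[261.7 122.6]]
top 130 [[261.7 119.2]]
side 100 [[211.  201.3]]
side 110 [[208.9 199.9]]
side 120 [[206.7 198.5]]
side 130 [[204.6 197.1]]
t 14.8 butt [7.26e+01 1.00e-02] z 205.16 F [-9.4  0.6  1.1] My 1.49
```

View pics/cmpT.png

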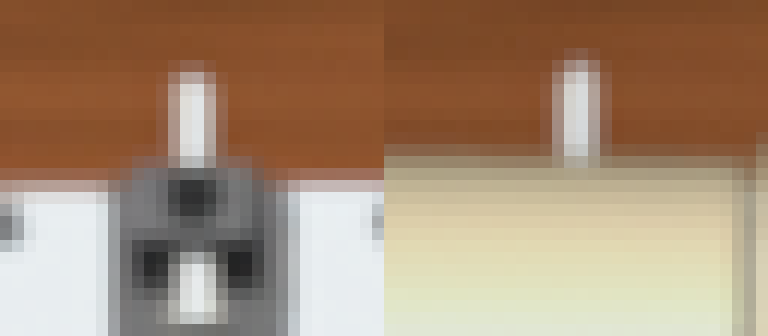

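View pics/cmpS.png

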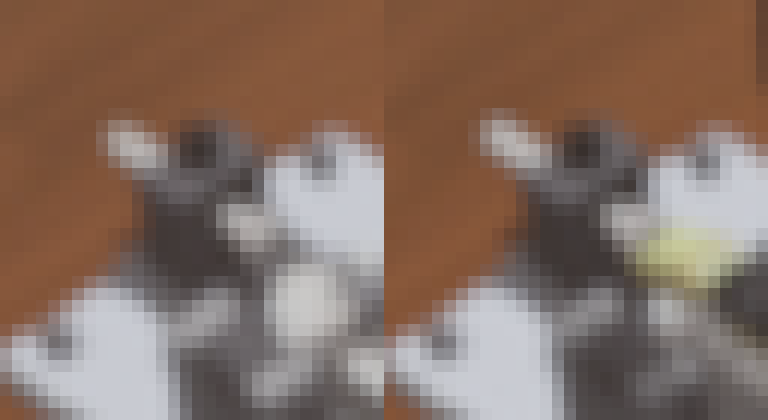

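```bash
cat > tail.py <<'E'
from h import *
import sys
def prof_top(im):
    g=im[108:126,256:268,1].astype(float)  # green
    bg=np.median(np.r_[im[108:124,250:257,1].ravel(),im[108:124,267:274,1].ravel()])
    c=(g-bg)
    return c[:,3:10].sum(1)  # per row
def tip(im):
    c=prof_top(im); rows=np.arange(108,126)
    full=np.median(c[(rows>=119)&(rows<=122)]); w=rows<=122
    n=np.clip(c[w],0,None)
    n[rows[w]<111]=0
    return n.sum()/full, (c/full).round(2)
def tipside(im):
    g=im.astype(float).min(2)  # whiteness
    # line from (214,203.3) dir toward tail
    d=np.array([-2.15,-1.4]);d/=np.hypot(*d); nrm=np.array([-d[1],d[0]])
    p0=np.array([208.9,199.9]); out=[]
    t=np.arange(-2,8,.25)
    for k in t:
        q=[p0+d*k+nrm*o for o in np.arange(-2,2.01,.25)]
        mx=np.array([[x[0] for x in q]],np.float32); my=np.array([[x[1] for x in q]],np.float32)
        out.append(cv2.remap(g,mx.astype(np.float32),my.astype(np.float32),cv2.INTER_LINEAR).mean())
    return t,np.array(out)
def tside(im):
    t,o=tipside(im); hi=o[:12].max(); lo=np.median(o[-8:]); h=(hi+lo)/2
    i=[k for k in range(4,len(o)-1) if o[k]>=h>o[k+1]][0]
    return t[i]+.25*(o[i]-h)/(o[i]-o[i+1]),hi,lo
if __name__=="__main__":
    a0=cv2.imread('pics/top0.png'); s0=cv2.imread('pics/side0.png')
    pt,ps=cv2.imread(sys.argv[1]),cv2.imread(sys.argv[2])
    r0,c0=tip(a0); r1,c1=tip(pt); print(c0);print(c1); print("top px",r1-r0,"mm",(r1-r0)*3.0)
    x0,x1=tside(s0),tside(ps); print("side",x0,x1,"mm",(x1[0]-x0[0])/np.hypot(.215,.14))
E
python3 tail.py pics/t10.png pics/s10.png
```

```text
[-0.05 -0.06 -0.07 -0.1  -0.1  -0.07 -0.01 -0.01 -0.02  0.11  0.54  0.93
  1.03  1.01  0.99  0.97  0.97  0.81]
[-0.04 -0.06 -0.06 -0.08 -0.09 -0.05 -0.01 -0.    0.07  0.43  0.83  1.
  1.03  1.    0.97  0.95  0.95  1.04]
top px 0.7140077935221489 mm 2.142023380566447
side (np.float64(6.8187852345836255), np.float64(89.70438878676471), np.float64(86.13462201286765)) (np.float64(7.237729925272194), np.float64(88.98167509191177), np.float64(112.53805721507354)) mm 1.6329062716064662
```

The top view puts the pin about 2.1 mm in, which agrees with the force rise starting at butt x ≈ 70. I'll advance about 2.2 mm more and recheck.

```bash
python3 -m pendant '[{"translation":[0.005,0.0,0],"angular":[0,0,0],"grip":1},{"translation":[0.005,0.0,0],"angular":[0,0,0],"grip":1}]' >/dev/null; python3 jf.py;python3 -m pendant '[{"translation":[0.0055,0.0,0],"angular":[0,0,0],"grip":1},{"translation":[0.0055,0,0],"angular":[0,0,0],"grip":1},{"translation":[0.0055,0,0],"angular":[0,0,0],"grip":1}]' >/dev/null; python3 jg.py
python3 -c "
from h import *
for i in range(2):
  cv2.imwrite('pics/t11.png',optics.capture('top')[0]); cv2.imwrite('pics/s11.png',optics.capture('side')[0])"; python3 tail.py pics/t11.png pics/s11.png
```

```text
t 15.0 butt [7.356e+01 1.000e-02] z 205.16 F [-10.1   0.1   1.9] My 1.66
t 15.3 tcp jig [-36.41   0.  ] butt jig [7.459e+01 4.000e-02] z 205.18 F [-10.2   0.8   1.8] M [ 0.08  1.66 -0.  ] yaw 0.0388 tilt [ 0.0018 -0.0009] w 14.2
[-0.05 -0.06 -0.07 -0.1  -0.1  -0.07 -0.01 -0.01 -0.02  0.11  0.54  0.93
  1.03  1.01  0.99  0.97  0.97  0.81]
[-0.05 -0.05 -0.06 -0.08 -0.1  -0.06 -0.01  0.03  0.27  0.67  0.96  1.03
  1.01  0.99  0.96  0.93  1.04  1.28]
top px 1.3010678254921961 mm 3.9032034764765884
side (np.float64(6.8187852345836255), np.float64(89.70438878676471), np.float64(86.13462201286765)) (np.float64(7.642315388833461), np.float64(88.67038143382354), np.float64(126.30012063419117)) mm 3.2098450788847566
```

```bash
python3 -m pendant '[{"translation":[0.002,0,0],"angular":[0,0,0],"grip":1},{"translation":[0.002,0,0],"angular":[0,0,0],"grip":1}]' 20 >/dev/null; python3 jg.py
python3 -m pendant '[{"translation":[0,0,0],"angular":[0,0,0],"grip":0.7},{"translation":[0,0,0],"angular":[0,0,0],"grip":0.6},{"translation":[0,0,0],"angular":[0,0,0],"grip":0.5},{"translation":[0,0,0],"angular":[0,0,0],"grip":0.5}]' ; python3 jg.py
python3 -c "
from h import *
cv2.imwrite('pics/t12.png',optics.capture('top')[0]); cv2.imwrite('pics/s12.png',optics.capture('side')[0]);cv2.imwrite('pics/w12.png',optics.capture('wrist')[0])"; python3 tail.py pics/t12.png pics/s12.png
```

```text
t 15.7 tcp jig [-3.608e+01 -2.000e-02] butt jig [7.492e+01 1.000e-02] z 205.17 F [-12.2   0.    1.9] M [ 0.04  1.88 -0.01] yaw 0.0388 tilt [ 0.0013 -0.001 ] w 14.6
time_s: 16.1
ee_pos: [573.8, 44.1, 205.3]
tool_rot: [1.0, 0.019, 0.003, 0.001]
wrist_force: [-0.5, -0.3, -0.1]
grip_width: 42.7
t 16.1 tcp jig [-35.26  -0.14] butt jig [75.74 -0.13] z 205.29 F [-0.5 -0.3 -0.1] M [-0.    0.07  0.03] yaw 0.0386 tilt [ 0.0055 -0.0009] w 42.7
[-0.05 -0.06 -0.07 -0.1  -0.1  -0.07 -0.01 -0.01 -0.02  0.11  0.54  0.93
  1.03  1.01  0.99  0.97  0.97  0.81]
[-0.05 -0.06 -0.07 -0.09 -0.1  -0.07 -0.02  0.03  0.25  0.66  0.95  1.02
  1.01  0.99  0.96  0.96  1.08  1.35]
top px 1.2675070458864095 mm 3.8025211376592285
side (np.float64(6.8187852345836255), np.float64(89.70438878676471), np.float64(86.13462201286765)) (np.float64(7.650215827615153), np.float64(88.7431640625), np.float64(126.39039522058823)) mm 3.240638346640133
```

View pics/w12.png

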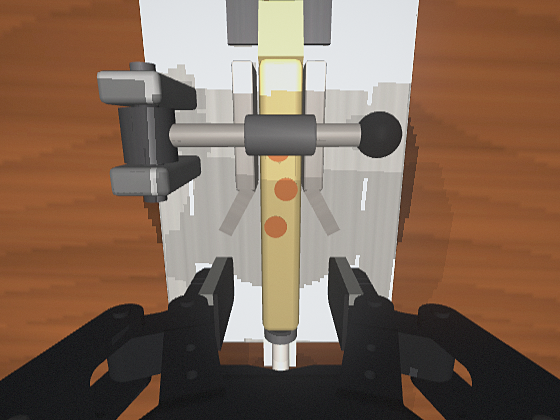

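Released: the handle lies straight on the bed under the roller at (280,134), and the pin still reads about 3.8 mm in. Lifting straight up.

```bash
python3 -m pendant '[{"translation":[0,0,-0.05],"angular":[0,0,0],"grip":0.5},{"translation":[0,0,-0.2],"angular":[0,0,0],"grip":0.5},{"translation":[0,0,-0.45],"angular":[0,0,0],"grip":0.5},{"translation":[0,0,-0.6],"angular":[0,0,0],"grip":0.5},{"translation":[0,0,-0.6],"angular":[0,0,0],"grip":0.5}]'
python3 -m pendant '[{"translation":[-0.25,0,-0.1],"angular":[0,0,0],"grip":0.4},{"translation":[-0.5,0.0,-0.1],"angular":[0,0,0],"grip":0.4},{"translation":[-0.7,0.0,-0.1],"angular":[0,0,0],"grip":0.4},{"translation":[-0.7,0.0,-0.1],"angular":[0,0,0],"grip":0.4},{"translation":[-0.7,0.0,-0.1],"angular":[0,0,0],"grip":0.4}]'
python3 -c "
from h import *
p=optics.capture('top')[0]; cv2.imwrite('pics/t13.png',p); s=optics.capture('side')[0]; cv2.imwrite('pics/s13.png',s)
cv2.imwrite('pics/v13.png',np.hstack([cv2.resize(p[105:235,215:315],None,fx=4,fy=4,interpolation=cv2.INTER_CUBIC),cv2.resize(s[170:300,180:280],None,fx=4,fy=4,interpolation=cv2.INTER_CUBIC)]))"; python3 tail.py pics/t13.png pics/s13.png
```

```text
time_s: 16.75
ee_pos: [573.6, 44.3, 331.6]
tool_rot: [1.0, 0.019, 0.007, 0.001]
wrist_force: [0.3, -1.1, 1.0]
grip_width: 42.8
time_s: 17.25
ee_pos: [432.4, 38.9, 344.5]
tool_rot: [1.0, 0.019, 0.002, 0.001]
wrist_force: [0.2, -0.7, 0.7]
grip_width: 51.0
[-0.05 -0.06 -0.07 -0.1  -0.1  -0.07 -0.01 -0.01 -0.02  0.11  0.54  0.93
  1.03  1.01  0.99  0.97  0.97  0.81]
[-0.04 -0.06 -0.06 -0.09 -0.1  -0.06 -0.02  0.03  0.26  0.67  0.96  1.03
  1.01  0.99  0.96  0.97  0.96  0.8 ]
top px 1.2935707665418583 mm 3.880712299625575
side (np.float64(6.8187852345836255), np.float64(89.70438878676471), np.float64(86.13462201286765)) (np.float64(7.6370150134298), np.float64(91.99195772058823), np.float64(128.49839154411765)) mm 3.189185988482437
```

View pics/v13.png

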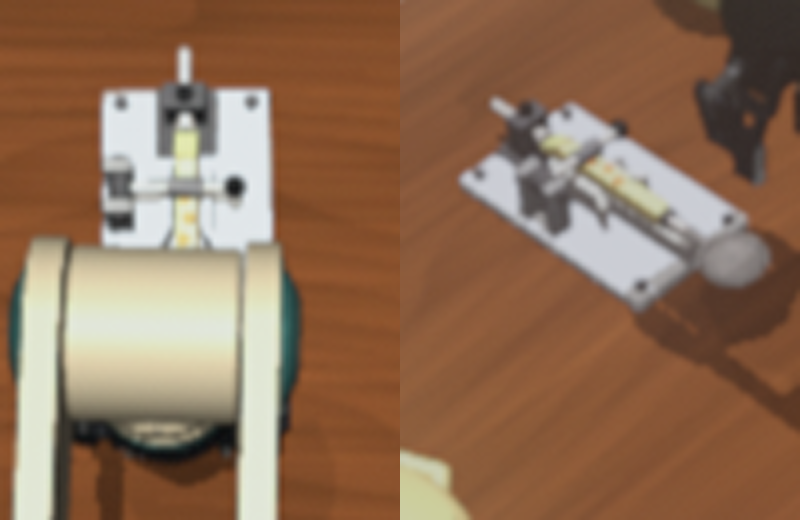

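View pics/t13.png

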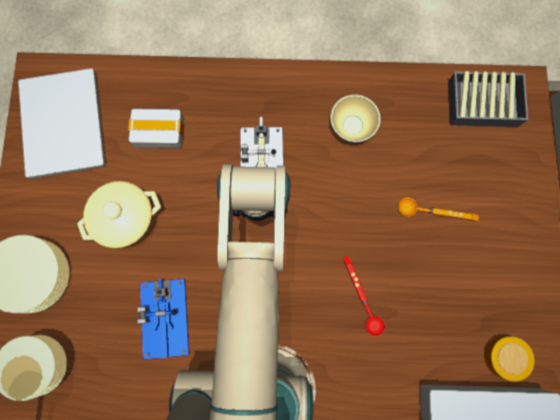

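The handle lies in line under the roller with its butt against the pin. The tail is about 3.9 mm out, the gripper is clear, and the casserole, bowl and foam box are at the same pixels as at the start. Handing in.

```bash
python3 -c "
from cell import robot
print(robot.sign_off())"
```

```text
the job is handed in; nothing more can be done
None
```

The cream-handled spoon is loaded in the bare-metal jig and I've handed the job in at about 17 s of the 61 s allowed. The hand-in reports no verdict.

**What I did:** I gripped the spoon near its neck and centred it on the mouth using the wrist camera. I lowered it to a light touch on the bed and slid it under the arm, with a push force of up to about 14 N. The force began to rise with the butt at about jig x = 70 mm, which I took as the pin. I pushed on to about half travel, let go and lifted clear.

**Last checks:**
- **Pin depth:** the top camera puts the pin about 3.9 mm in, and it did not move after release. The side camera gave about 3.2 mm, but its measurement was poor. Both are within the 2 to 7 mm window.
- **Handle:** it lies straight on the bed under the roller, with the gripper clear.
- **Bystanders:** the casserole, bowl and foam box show no visible shift.

**Disagreements:**
- **Lift before the pin:** at about x = 63 to 70 mm I was lifting the handle slightly, by up to 1.3 mm. I lowered it again before the final push.
- **Push force:** it rose somewhat more than the pin spring alone would explain. I put the rest down to drag on the bed and trusted the camera for the depth.

I did not measure the hold-down arm's angle or the total force between spoon and jig directly. The wrist readings peaked at about 18 N.

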